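Open the sprung board holder to its width marker and hold it

TASK

Press the red lock pedal of the circuit-board holder down to its stop, where it stays, so that the sprung rod is free. Then pull the rod out by its orange plate, against the spring, until the yellow pointer stands at the red marker on the white scale, and keep holding it still there, so that a board can be put in: finish while holding, without letting go. Leave the red marker where it is set and the other things on the bench in their places.

Things in the scene. Friction and masses are not known exactly. Their poses are not given: they have to be found in the camera images.
- holder: blue-based circuit-board holder fixed to the bench, base 360 x 130 x 12 mm. Origin under the base's middle; x: the way the rod is pulled out, y: to the pedal's side, z up. A level aluminium tube (32 mm across, axis 62 mm above the bench, x -165 to -20 mm) holds the sprung rod; a grey fixed jaw stands at its mouth (x -22 to -10 mm, 70 mm wide, top 87 mm above the bench).
- handle: 12 mm steel rod with an orange upright plate on its end: 14 mm thick along the holder's x, 36 mm wide along y, 45 to 125 mm above the bench. Origin in the plate's middle on the rod's axis (62 mm up), axes as the holder's; at the start, rod fully in, 70 mm along +x from the holder's origin with 73 mm free to the fixed jaw. A yellow pointer arm sticks out to -y, 52 to 58 mm up.
- handle_grip (a point): the place to grip the orange plate: its middle, 105 mm above the bench, 20 mm below its top edge, well above the rod (top 68 mm). The rod slides out along the holder's +x by at most 100 mm; an inner spring draws it in with 4.4 N when in plus 1.1 N per 10 mm (9 to 14 N at the marker), and it runs back if let go. While the pedal is up a tooth blocks it after 2 mm.
- pointer (a point): tip of the yellow pointer carried by the orange plate, 50 mm to -y of the rod's axis, 50 mm above the bench. It moves with the rod, over the white scale rail.
- marker_mid (a point): middle of the red length marker, 10 mm long along the holder's x, on the white scale rail beside the rod, 34.5 mm above the bench (a red tab on its far side rises to 52 mm). It is set beforehand 45 to 85 mm along the holder's x from the pointer's start; the pointer passes over it without touching. Axes as the holder's.
- marker (a joint): place of the red marker along its scale, m: how far the rod must be pulled out from its start until the pointer stands at the marker's middle. Stiff; it stays where it is set.
- pedal (a joint): red lock pedal with black rubber tread, rad: 0 up (rod locked, start), 0.32 down on its stop (rod free). Hinged along the holder's x, tread to +y, sinking as the value grows. A spring and a friction catch resist with 6 N (up) to 8 N (down) at the tread's middle; pressed to the stop, the catch keeps it there when let go.
- tread (a point): middle of the tread's top, 60 mm from the hinge line, where to press; tread about 47 x 56 mm, 82 mm above the bench when up and about 63 mm when down. It moves with the pedal.
- board: bystander: green circuit board 110 x 80 mm with parts on it, about 25 mm high; origin under its middle
- screwdriver: bystander: blue-handled screwdriver lying flat; origin under its middle
- pump: bystander: green solder-sucker tube 20 mm thick, about 190 mm long, lying flat along its x; origin under the middle of the green tube
- tray: bystander: grey parts tray 110 x 80 x 25 mm; origin under its middle
- meter: bystander: red multimeter lying flat, 90 x 170 x 35 mm; origin under its middle
- spool: bystander: aluminium solder spool standing on its flange, 56 mm across, 40 mm high; origin under its middle
- flux: bystander: small amber bottle 44 mm across, 90 mm high; origin under its middle

How it is judged:
By the outcome, as a careful person would: the job done as asked, in the order asked, and still so for the second after the job is handed in, while the arm keeps its last pose, push and grip.
It also fails if it takes over 48 s, if anything falls off the work surface, if the arm or the gripper's body presses on something with over 40 N, if the wrist force passes 120 N, or if a joint passes its speed limit or range.

ROBOT

A 7-joint arm with a two-finger parallel gripper is mounted at the origin on the work surface. World frame = base frame: x ahead of the robot, y to its left, z up, the work surface at z = 0. Lengths are in m, angles in rad, forces in N, time in s.
With the tool pointing down it reaches from about 0.425 to 0.925 m from the base axis. Payload 6.8 kg.
Tool frame: the origin (TCP) lies at the very end of the fingers, on their centre line; the grasp point (between the pads) lies 19 mm behind it (bot.grasp_offset is the distance from the TCP to the grasp point, in m); z points along the fingers, y is the direction in which the jaws open and shut (so a half turn about z gives the same grasp; the last joint's range is limited). The gripper opens to 85 mm and grips with 20 to 120 N. Pads are 22 mm wide; open, the fingers measure 114 mm over their backs; the gripper's body (76 mm by 85 mm) begins 54 mm behind the grasp point. The pads swing forward as they close: fully open they stand 13 mm farther back than shut.
Start: joints at [-1.348, 0.477, 0.022, 1.555, -0.011, 1.109, -0.083], TCP at [0.219, 0.638, 0.231] pointing down, gripper open.
Joint ranges: [-2.96, 2.96], [-0.34, 2.1], [-1.41, 1.46], [0.24, 2.44], [-1.37, 4.51], [0.17, 1.92], [-2.96, 2.96]. Speed limits (rad/s): [2.39, 2.39, 3.14, 3.14, 3.14, 3.14, 3.14].

INTERFACE

Orientations are given as a unit quaternion [w, x, y, z].
In Python, from station import monitor, cams, bot, finder gives the robot as it stands.
- The arm moves only by the tool jog_arm, never from a script. Its argument "plan" is a list of rows, each an object of numbers: "x", "y", "z": the shift along the tool's x, y, z as a fraction of full scale; "wx", "wy", "wz": the turn, a rotation vector about the tool's x, y, z as a fraction of full scale. A call has 1 to 12 rows; each row is the pose to reach, as a shift and turn from the pose measured when the call began, along the tool's axes at that moment, turning the shorter way round; what a row does not reach only later rows make up. Full scale, the value 1, is 20 cm for a shift and 180 degrees for a turn. A row lasts 1/12 s, in which the tool goes at most 41.7 mm and 7.16 degrees, less where a joint would pass 70% of its speed; a pose out of reach is approached as far as the arm can. A call with a number of a shift or a turn outside -1 to 1 is refused whole. A call with a gripper value outside its range is refused whole. "hand" is the opening, from -1 (shut) to 1 (fully open), set as the call begins (left out, the last holds). The fingers move at their own pace and stop on an object; "grip_force" is the grip in N (left out, the last holds). Time passes only in rows, so rows that repeat a pose let the fingers close. It gives the time, the measured TCP pose, the force and the opening at its end, in the units of the state.
- monitor.get_obs(): the state, without advancing time (a new reading comes with each control period).
- cams.read_camera(name): name is "scene" or "top" or "wrist"; returns the picture (420x560x3 uint8, red, green, blue); there is no depth.
- cams.get_calibration(name): a dict with "fx", "fy", "cx", "cy" (pixels), "distortion" ([k1, k2, p1, p2, k3] as OpenCV has them; the pictures are not rectified), "extrinsics" (4x4, takes a point from world to camera coordinates). Camera axes: x right, y down, z forward; pixel columns grow to the right and rows downward; lengths in m; the calibration is good to about 2 mm. A picture is of the moment at which its call begins: read the wrist's pose just before it. get_calibration takes no time and is no camera call; for the wrist camera it gives the pose at the moment of the call.
- bot.hand_in(): hands the job in, once; it reports no verdict.
Trained networks look in the newest picture that a camera, given by its name, has taken for a name from the list of things; names that differ only in an ending like _2 or _b are one class to them, and where a whole thing is asked for, a point or a joint stands for the part that bears it (a point fixed in the world has none). Each returns a list of dicts, best first, with "confidence" (0 to 1); they miss things now and then, are a little off and sometimes report something else, mostly with a low value. They report only what shows in the picture. A call takes as long as a camera call.
- finder.find_in(camera, target): "bbox" ([left, top, width, height] in pixels, round what is visible of it).
- finder.place_of(camera, target): "location" ([column, row] in pixels: a listed point, or the origin of a listed thing).
The state is a dict: "t": time; "q": joint angles; "joint_vel": joint speeds; "joint_torque": joint torques, N m; "eef_pos": TCP position; "tool_rot": TCP orientation; "contact_force": force on the tool from outside, world axes, zero at the start; "torque": the same for the moment, N m; "gripper_width": opening from 0.0 (shut) to 1.0 (fully open).
Only numpy, scipy, OpenCV 4.12 (cv2) and the standard library are available. Lean on these libraries where they do the work, as an engineer would, in place of code of your own. Each camera call takes 0.05 s, during which the arm holds its last target. There are 200 camera calls.

## Working session

There is one attempt and no reset: what is moved stays moved. The work goes in short steps, Python scripts to look and compute and a tool call to move; the robot and the scene stay as the last step left them, time stands still between calls to the robot, and variables do not carry over. Pictures are saved under pics/ and viewed, about 8 in all and at most 12, crops included, and the job is handed in when it is done.

Besides the shell and the picture viewer there is one more tool, called after "Emit:" as a command line: name --argument value ..., lists and objects as JSON in quotes. jog_arm: Moves the arm, as the interface text tells. Shift numbers are shares of 20 cm and turn numbers shares of 180 degrees, none past 1 either way. Its arguments: {"type":"object","properties":{"plan":{"type":"array","items":{"type":"object","properties":{"x":{"type":"number","minimum":-1,"maximum":1},"y":{"type":"number","minimum":-1,"maximum":1},"z":{"type":"number","minimum":-1,"maximum":1},"wx":{"type":"number","minimum":-1,"maximum":1},"wy":{"type":"number","minimum":-1,"maximum":1},"wz":{"type":"number","minimum":-1,"maximum":1}}}},"hand":{"type":"number"},"grip_force":{"type":"number"}},"required":["plan"]}

```bash
mkdir -p pics; ls
python3 - <<'E'
from station import monitor, cams, bot, finder
import cv2, numpy as np
o=monitor.get_obs(); print({k:np.round(v,3) for k,v in o.items()}, bot.grasp_offset)
for c in ["scene","top"]:
    im=cams.read_camera(c); cv2.imwrite(f"pics/{c}0.png",im[:,:,::-1])
    k=cams.get_calibration(c); print(c,k["fx"],k["fy"],k["cx"],k["cy"],np.round(k["distortion"],4).tolist()); print(np.round(k["extrinsics"],4).tolist())
    for t in ["holder","handle","handle_grip","pointer","marker_mid","tread","board","screwdriver","pump","tray","meter","spool","flux"]:
        r=finder.place_of(c,t)[:2]
        print(c,t,[(np.round(a["location"],1).tolist(),round(a["confidence"],2)) for a in r])
E
```

```text
pics
{'t': np.float64(0.0), 'q': array([-1.348,  0.478,  0.022,  1.556, -0.011,  1.109, -0.083]), 'joint_vel': array([ 0.001,  0.   , -0.002, -0.   , -0.   , -0.   ,  0.001]), 'joint_torque': array([-1.0000e-03, -5.9647e+01,  1.6070e+00, -2.8121e+01,  1.2000e-02,
        9.0000e-03,  0.0000e+00]), 'eef_pos': array([0.219, 0.638, 0.23 ]), 'tool_rot': array([-0.   ,  0.165,  0.986, -0.001]), 'contact_force': array([ 0.665, -0.329,  0.285]), 'torque': array([0.04 , 0.052, 0.035]), 'gripper_width': np.float64(1.001)} 0.0187
scene 404.9115993048228 404.9115993048228 278.85243646828 205.93981260010236 [-0.0424, 0.0, 0.0, 0.0, 0.0]
[[0.7664, 0.6422, -0.0165, -0.4087], [0.388, -0.4833, -0.7848, -0.1472], [-0.5119, 0.595, -0.6196, 1.6829], [0.0, 0.0, 0.0, 1.0]]
scene holder [([290.0, 221.0], 0.97), ([325.5, 226.9], 0.31)]
scene handle [([296.3, 197.6], 0.6)]
scene handle_grip [([296.2, 184.2], 0.53)]
scene pointer [([306.9, 198.4], 0.71), ([166.5, 269.0], 0.39)]
scene marker_mid [([288.1, 219.2], 0.62)]
scene tread [([250.1, 225.5], 0.97), ([167.1, 268.6], 0.29)]
scene board [([328.9, 229.5],
[... 363 characters left out ...]
14, 0.0, 0.0, 0.0, 0.0]
[[-0.0269, -0.9996, 0.0027, -0.0059], [-0.9973, 0.0267, -0.0685, 0.5658], [0.0684, -0.0046, -0.9976, 1.2153], [0.0, 0.0, 0.0, 1.0]]
top holder [([263.2, 218.3], 0.92)]
top handle [([239.7, 227.4], 0.57)]
top handle_grip [([237.9, 228.8], 0.77), ([240.9, 228.4], 0.19)]
top pointer [([114.5, 280.9], 0.55), ([234.5, 210.0], 0.53)]
top marker_mid [([213.3, 226.2], 0.51)]
top tread [([317.3, 224.4], 0.97)]
top board [([241.5, 178.7], 0.59)]
top screwdriver [([258.1, 267.0], 0.73)]
top pump [([164.0, 250.4], 0.76), ([318.0, 227.0], 0.22)]
top tray [([398.5, 266.4], 0.82)]
top meter [([421.0, 194.9], 0.97)]
top spool [([110.4, 278.6], 0.78)]
top flux [([436.9, 244.2], 0.48)]
```

Run:
```python
import cv2
im=cv2.imread("pics/top0.png"); cv2.imwrite("pics/top0c.png",cv2.resize(im[130:330,80:480],None,fx=2,fy=2,interpolation=cv2.INTER_CUBIC))
im=cv2.imread("pics/scene0.png"); cv2.imwrite("pics/scene0c.png",cv2.resize(im[120:320,120:380],None,fx=3,fy=3,interpolation=cv2.INTER_CUBIC))
```

```text
(no output)
```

View pics/top0c.png

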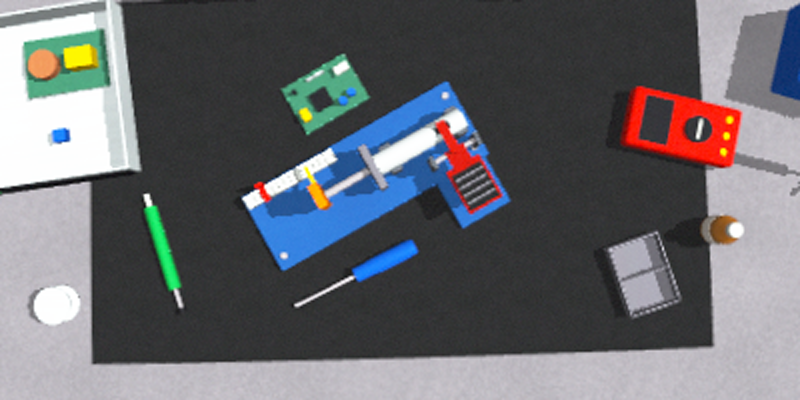

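View pics/scene0c.png

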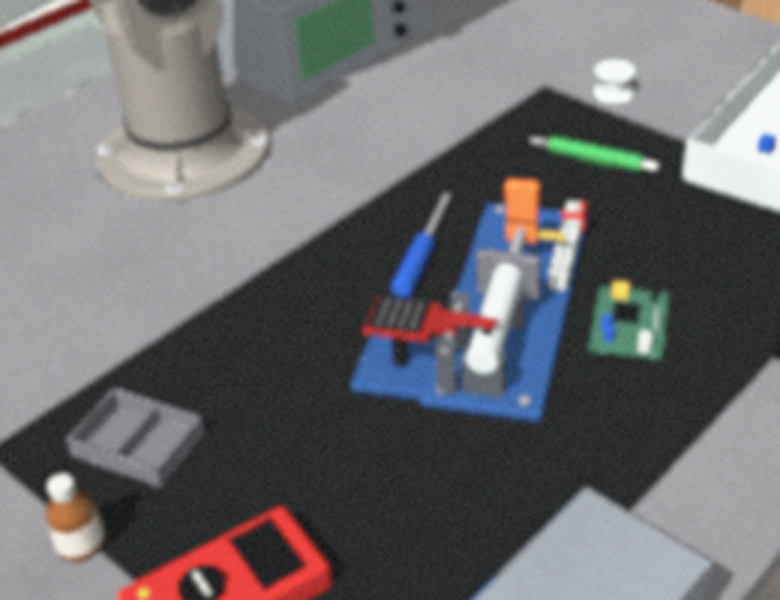

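```bash
cat > h.py <<'E'
from station import monitor, cams, bot, finder
import cv2, numpy as np
from scipy.optimize import least_squares
def proj(c,P,k=None):
    k=k or cams.get_calibration(c); E=np.array(k["extrinsics"])
    K=np.array([[k["fx"],0,k["cx"]],[0,k["fy"],k["cy"]],[0,0,1]])
    return cv2.projectPoints(np.float64(P).reshape(-1,3),cv2.Rodrigues(E[:3,:3])[0],E[:3,3],K,np.float64(k["distortion"]))[0][:,0]
def world(h,P):
    c,s=np.cos(h[2]),np.sin(h[2]); P=np.float64(P).reshape(-1,3)
    return np.c_[h[0]+c*P[:,0]-s*P[:,1],h[1]+s*P[:,0]+c*P[:,1],P[:,2]]
E
python3 - <<'E'
from h import *
ob=[("scene",(0,0,0),(290,221)),("scene",(.07,0,.062),(296.3,197.6)),("scene",(.07,0,.105),(296.2,184.2)),("scene",(.07,-.05,.05),(306.9,198.4)),
("top",(0,0,0),(263.2,218.3)),("top",(.07,0,.062),(239.7,227.4)),("top",(.07,0,.105),(238,228.8)),
("top",(.18,-.065,.012),(201.5,231.5)),("top",(.18,.065,.012),(221,265)),("top",(-.18,-.065,.012),(303.5,171.5))]
cal={c:cams.get_calibration(c) for c in("scene","top")}
# tread x,y and marker d,y as unknown
def res(v):
    r=[proj(c,world(v,P),cal[c])[0]-u for c,P,u in ob]
    T=[v[3],v[4],.082]; r+=[proj("scene",world(v,T),cal["scene"])[0]-(250.1,225.5),proj("top",world(v,T),cal["top"])[0]-(317.8,224.2)]
    M=[.07+v[5],v[6],.0345]; r+=[proj("top",world(v,M),cal["top"])[0]-(212,225.6)]
    return np.ravel(r)
s=least_squares(res,[.55,.05,2,-.1,.1,.06,-.05],loss="soft_l1",x_scale=.05)
print(np.round(s.x,4)); print(np.round(s.fun.reshape(-1,2),1).tolist())
v=s.x; print("grip",world(v,[.07,0,.105]),"tread",world(v,[v[3],v[4],.082]),"deg",np.degrees(v[2]))
print("top marker pred", proj("top",world(v,[.07+v[5],-.05,.0345])))
E
```

```text
[ 0.555   0.0305  2.0517 -0.1324  0.099   0.0705 -0.0499]
[[-0.8, 0.2], [-3.2, -2.3], [-3.1, 1.1], [0.1, 1.2], [-1.2, -0.3], [0.3, 1.1], [0.6, -0.8], [-2.1, -3.6], [-1.1, 0.7], [-0.2, -1.1], [0.3, -1.4], [0.6, -0.1], [0.0, 0.0]]
grip [[0.52261939 0.09256643 0.105     ]] tread [[ 0.52843898 -0.13264189  0.082     ]] deg 117.55120982574847
top marker pred [[211.97886551 225.56112865]]
```

```bash
cat >> h.py <<'E'
from scipy.spatial.transform import Rotation as R
V=np.array([.555,.0305,2.0517])
def go(p,yaw=V[2]-np.pi):
    "shift/turn numbers from the present pose to TCP p, tool down, tool y at yaw"
    o=monitor.get_obs(); q=o["tool_rot"]; r=R.from_quat(np.r_[q[1:],q[0]])
    y=np.array([np.cos(yaw),np.sin(yaw),0]); z=np.array([0,0,-1.]); T=R.from_matrix(np.c_[np.cross(y,z),y,z])
    print("t",round(float(o["t"]),2),"pos",np.round(o["eef_pos"],4),"F",np.round(o["contact_force"],1),"w",round(float(o["gripper_width"]),3))
    print("shift",np.round(r.inv().apply(np.array(p)-o["eef_pos"])/.2,4),"turn",np.round((r.inv()*T).as_rotvec()/np.pi,4))
E
python3 -c "
from h import *
go([.528,-.133,.16])"
```

```text
t 1.4 pos [0.2192 0.6384 0.2313] F [-0.1 -0.9  0.3] w 0.994
shift [-2.7131 -3.1466  0.3564] turn [-0.     -0.      0.7416]
```

Emit:
jog_arm --plan '[{"x": -0.5,"y": -0.36,"wz": 0.2},{"x": -0.99,"y": -0.72,"wz": 0.4},{"x": -0.99,"y": -0.72,"wz": 0.4},{"x": -0.99,"y": -0.72,"wz": 0.4},{"x": -0.99,"y": -0.72,"wz": 0.4},{"x": -0.99,"y": -0.72,"wz": 0.4},{"x": -0.99,"y": -0.72,"wz": 0.4},{"x": -0.99,"y": -0.72,"wz": 0.4},{"x": -0.99,"y": -0.72,"wz": 0.4},{"x": -0.99,"y": -0.72,"wz": 0.4},{"x": -0.99,"y": -0.72,"wz": 0.4}]' --hand -1

```text
invalid input at $.plan[0]: expected keys x, y, z, wx, wy, wz
```

```bash
python3 -c "
from h import *
go([.528,-.133,.16]);go([.55,.15,.23])"
```

```text
t 1.4 pos [0.2192 0.6384 0.2313] F [-0.1 -0.9  0.3] w 0.994
shift [-2.7131 -3.1466  0.3564] turn [-0.     -0.      0.7416]
t 1.4 pos [0.2192 0.6384 0.2313] F [-0.1 -0.9  0.3] w 0.994
shift [-2.3575 -1.7726  0.0064] turn [-0.     -0.      0.7416]
```

Emit:
jog_arm --plan '[{"x": -0.99,"y": -0.72,"z": 0,"wx": 0,"wy": 0,"wz": 0.4},{"x": -0.99,"y": -0.72,"z": 0,"wx": 0,"wy": 0,"wz": 0.4},{"x": -0.99,"y": -0.72,"z": 0,"wx": 0,"wy": 0,"wz": 0.4},{"x": -0.99,"y": -0.72,"z": 0,"wx": 0,"wy": 0,"wz": 0.4},{"x": -0.99,"y": -0.72,"z": 0,"wx": 0,"wy": 0,"wz": 0.4},{"x": -0.99,"y": -0.72,"z": 0,"wx": 0,"wy": 0,"wz": 0.4},{"x": -0.99,"y": -0.72,"z": 0,"wx": 0,"wy": 0,"wz": 0.4},{"x": -0.99,"y": -0.72,"z": 0,"wx": 0,"wy": 0,"wz": 0.4},{"x": -0.99,"y": -0.72,"z": 0,"wx": 0,"wy": 0,"wz": 0.4},{"x": -0.99,"y": -0.72,"z": 0,"wx": 0,"wy": 0,"wz": 0.4},{"x": -0.99,"y": -0.72,"z": 0,"wx": 0,"wy": 0,"wz": 0.4}]' --hand -1

```text
t: 2.32
eef_pos: [0.3597, 0.438, 0.2314]
tool_rot: [-0.0, 0.715, 0.7, 0.0]
contact_force: [0.4, -0.2, 0.2]
gripper_width: -0.003
```

```bash
python3 -c "
from h import *
go([.528,-.133,.16]);go([.5,.27,.23]);go([.52,.12,.23])"
```

```text
t 2.32 pos [0.3597 0.438  0.2314] F [ 0.4 -0.2  0.2] w -0.003
shift [-2.8364  0.9016  0.3567] turn [ 0.000e+00 -1.000e-04  3.402e-01]
t 2.32 pos [0.3597 0.438  0.2314] F [ 0.4 -0.2  0.2] w -0.003
shift [-0.8248  0.719   0.0071] turn [ 0.000e+00 -1.000e-04  3.402e-01]
t 2.32 pos [0.3597 0.438  0.2314] F [ 0.4 -0.2  0.2] w -0.003
shift [-1.5725  0.8349  0.007 ] turn [ 0.000e+00 -1.000e-04  3.402e-01]
```

Emit:
jog_arm --plan '[{"x": -0.98,"y": 0.72,"z": 0,"wx": 0,"wy": 0,"wz": 0.34},{"x": -0.98,"y": 0.72,"z": 0,"wx": 0,"wy": 0,"wz": 0.34},{"x": -0.98,"y": 0.72,"z": 0,"wx": 0,"wy": 0,"wz": 0.34},{"x": -0.98,"y": 0.72,"z": 0,"wx": 0,"wy": 0,"wz": 0.34},{"x": -0.98,"y": 0.72,"z": 0,"wx": 0,"wy": 0,"wz": 0.34},{"x": -0.98,"y": 0.72,"z": 0,"wx": 0,"wy": 0,"wz": 0.34},{"x": -0.98,"y": 0.72,"z": 0,"wx": 0,"wy": 0,"wz": 0.34},{"x": -0.98,"y": 0.72,"z": 0,"wx": 0,"wy": 0,"wz": 0.34},{"x": -0.98,"y": 0.72,"z": 0,"wx": 0,"wy": 0,"wz": 0.34},{"x": -0.98,"y": 0.72,"z": 0,"wx": 0,"wy": 0,"wz": 0.34}]'

```text
t: 3.15
eef_pos: [0.4996, 0.2389, 0.2314]
tool_rot: [0.0, 0.971, 0.239, 0.0]
contact_force: [-0.1, 0.1, 0.3]
gripper_width: -0.0
```

```bash
python3 -c "
from h import *
go([.528,-.133,.16]);go([.52,.07,.23]);go([.52,.05,.25])"
```

```text
t 3.15 pos [0.4996 0.2389 0.2314] F [-0.1  0.1  0.3] w -0.0
shift [-0.7365  1.7132  0.3569] turn [ 0.     -0.0001  0.0004]
t 3.15 pos [0.4996 0.2389 0.2314] F [-0.1  0.1  0.3] w -0.0
shift [-0.3012  0.7954  0.0069] turn [ 0.     -0.0001  0.0004]
t 3.15 pos [0.4996 0.2389 0.2314] F [-0.1  0.1  0.3] w -0.0
shift [-0.3476  0.884  -0.0931] turn [ 0.     -0.0001  0.0004]
```

Emit:
jog_arm --plan '[{"x": -0.37,"y": 0.86,"z": 0,"wx": 0,"wy": 0,"wz": 0},{"x": -0.37,"y": 0.86,"z": 0,"wx": 0,"wy": 0,"wz": 0},{"x": -0.37,"y": 0.86,"z": 0,"wx": 0,"wy": 0,"wz": 0},{"x": -0.37,"y": 0.86,"z": 0,"wx": 0,"wy": 0,"wz": 0},{"x": -0.37,"y": 0.86,"z": 0,"wx": 0,"wy": 0,"wz": 0},{"x": -0.37,"y": 0.86,"z": 0,"wx": 0,"wy": 0,"wz": 0},{"x": -0.37,"y": 0.86,"z": 0,"wx": 0,"wy": 0,"wz": 0}]'

```text
t: 3.73
eef_pos: [0.5139, 0.0511, 0.2316]
tool_rot: [-0.0, 0.971, 0.239, 0.0]
contact_force: [-0.2, 0.2, -0.5]
gripper_width: 0.0
```

```bash
cat > look.py <<'E'
from h import *
import sys
o=monitor.get_obs(); k=cams.get_calibration("wrist"); im=cams.read_camera("wrist")
n=sys.argv[1]; np.save(f"pics/{n}.npy",dict(k),allow_pickle=True)
cv2.imwrite(f"pics/{n}.png",im[:,:,::-1]); print(o["eef_pos"])
for t,P in [("holder",(0,0,0)),("handle",(.07,0,.062)),("handle_grip",(.07,0,.105)),("pointer",(.07,-.05,.05)),("marker_mid",(.14,-.05,.0345)),("tread",(-.132,.099,.082))]:
    r=finder.place_of("wrist",t)[:2]
    print(t,[(np.round(a["location"],1).tolist(),round(a["confidence"],2)) for a in r],"pred",np.round(proj("wrist",world(V,P),k),1).tolist())
E
python3 look.py w1; python3 -c "
from h import *
go([.528,-.133,.16])"
```

```text
[0.51389732 0.05106857 0.23162115]
holder [([321.6, 148.6], 0.9), ([244.0, 266.6], 0.54)] pred [[321.1, 153.6]]
handle [([244.8, 157.2], 0.7)] pred [[245.2, 161.1]]
handle_grip [] pred [[239.2, 168.4]]
pointer [([246.9, 96.8], 0.81)] pred [[245.3, 100.1]]
marker_mid [([165.5, 99.9], 0.78)] pred [[168.3, 101.0]]
tread [([480.3, 274.9], 0.91)] pred [[477.4, 278.9]]
t 4.08 pos [0.5138 0.0533 0.2313] F [-0.6  0.6  0.8] w -0.004
shift [-0.3713  0.8574  0.3563] turn [-0.     -0.      0.0013]
```

View pics/w1.png

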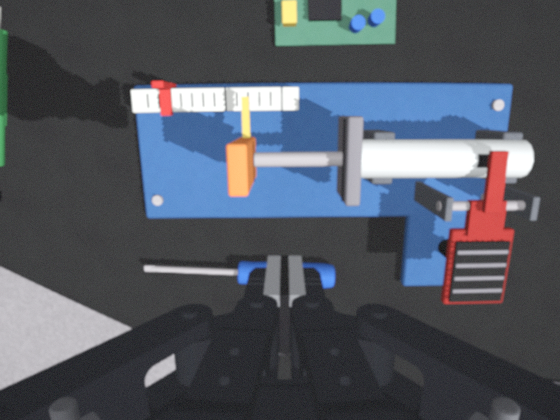

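```bash
cat > fit.py <<'E'
from h import *
k=np.load("pics/w1.npy",allow_pickle=True).item()
P=[(0,0,0),(.07,0,.062),(.07,-.05,.05),(-.18,-.065,.012),(.18,.065,.012),(.18,-.065,.012)]
U=[(321.6,148.6),(244.8,157.2),(246.5,97),(512,83.5),(147,218),(136.5,90)]
f=lambda v:np.ravel(np.r_[proj("wrist",world(v,P),k)-U,proj("wrist",world(v,[v[3],v[4],.082]),k)-(480.3,274.9),proj("wrist",world(v,[.07+v[5],v[6],.0345]),k)-(165.5,99.5)])
s=least_squares(f,[.555,.0305,2.05,-.132,.099,.07,-.05],loss="soft_l1",x_scale=.05)
v=s.x;print(np.round(v,4),np.degrees(v[2]));print(np.round(s.fun.reshape(-1,2),1).tolist())
print("grip",world(v,[.07,0,.105]),"tread",world(v,[v[3],v[4],.082]))
E
python3 fit.py
```

```text
[ 0.5583  0.031   2.064  -0.1317  0.0999  0.0729 -0.05  ] 118.26061894395525
[[0.7, 1.9], [1.6, 1.2], [-0.7, 0.3], [1.0, -0.9], [-0.8, -0.1], [-3.8, -5.3], [0.0, -0.0], [0.0, -0.0]]
grip [[0.52511665 0.09263453 0.105     ]] tread [[ 0.53259323 -0.13235055  0.082     ]]
```

```bash
sed -i 's/^V=.*/V=np.array([.5578,.031,2.062])/' h.py; python3 -c "
from h import *
go([.532,-.132,.11])"
```

```text
t 4.08 pos [0.5138 0.0533 0.2313] F [-0.6  0.6  0.8] w -0.004
shift [-0.3513  0.8623  0.6063] turn [-0.    -0.    -0.002]
```

Emit:
jog_arm --plan '[{"x": -0.35,"y": 0.86,"z": 0.1,"wx": 0,"wy": 0,"wz": 0},{"x": -0.35,"y": 0.86,"z": 0.1,"wx": 0,"wy": 0,"wz": 0},{"x": -0.35,"y": 0.86,"z": 0.1,"wx": 0,"wy": 0,"wz": 0},{"x": -0.35,"y": 0.86,"z": 0.1,"wx": 0,"wy": 0,"wz": 0},{"x": -0.35,"y": 0.86,"z": 0.6,"wx": 0,"wy": 0,"wz": 0},{"x": -0.35,"y": 0.86,"z": 0.6,"wx": 0,"wy": 0,"wz": 0},{"x": -0.35,"y": 0.86,"z": 0.6,"wx": 0,"wy": 0,"wz": 0},{"x": -0.35,"y": 0.86,"z": 0.6,"wx": 0,"wy": 0,"wz": 0},{"x": -0.35,"y": 0.86,"z": 0.6,"wx": 0,"wy": 0,"wz": 0},{"x": -0.35,"y": 0.86,"z": 0.6,"wx": 0,"wy": 0,"wz": 0}]'

```text
t: 4.92
eef_pos: [0.5332, -0.1311, 0.1126]
tool_rot: [0.0, 0.971, 0.241, 0.001]
contact_force: [0.9, -0.6, -0.2]
gripper_width: -0.003
```

Run:
```python
from h import *
im=cams.read_camera("scene"); print(finder.place_of("scene","tread")[:1])
a=im[160:300,180:380,::-1]
im=cams.read_camera("wrist"); cv2.imwrite("pics/p2.png",np.hstack([cv2.resize(a,(600,420)),im[:,350:,::-1][:,:200]]))
go([.532,-.132,.075])
```

```text
[{'location': [251.5, 223.9], 'confidence': 0.63}]
t 5.07 pos [ 0.5334 -0.131   0.113 ] F [-0.1  0.4  0. ] w 0.001
shift [-0.0091  0.001   0.19  ] turn [ 0.0004 -0.0009 -0.0016]
```

View pics/p2.png

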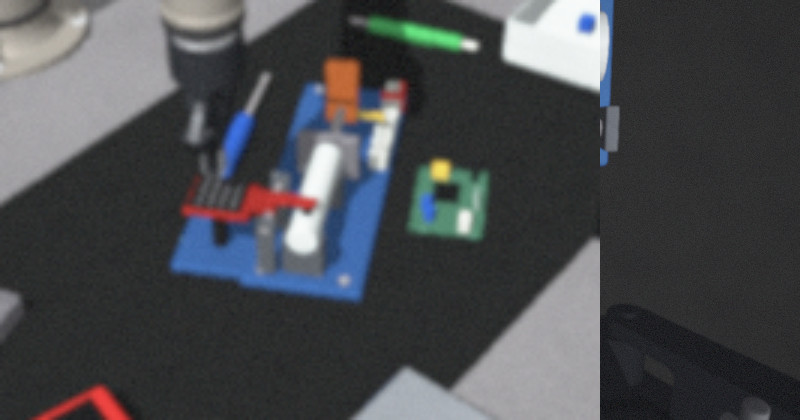

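The scene picture shows the closed fingers standing over the tread (around 215,175 in the left half). I'll press in steps.

Emit:
jog_arm --plan '[{"x": -0.01,"y": 0,"z": 0.08,"wx": 0,"wy": 0,"wz": 0},{"x": -0.01,"y": 0,"z": 0.13,"wx": 0,"wy": 0,"wz": 0},{"x": -0.01,"y": 0,"z": 0.16,"wx": 0,"wy": 0,"wz": 0},{"x": -0.01,"y": 0,"z": 0.19,"wx": 0,"wy": 0,"wz": 0},{"x": -0.01,"y": 0,"z": 0.21,"wx": 0,"wy": 0,"wz": 0},{"x": -0.01,"y": 0,"z": 0.23,"wx": 0,"wy": 0,"wz": 0},{"x": -0.01,"y": 0,"z": 0.23,"wx": 0,"wy": 0,"wz": 0}]'

```text
t: 5.65
eef_pos: [0.532, -0.1313, 0.067]
tool_rot: [-0.0, 0.971, 0.241, 0.002]
contact_force: [-0.9, 0.7, 2.0]
gripper_width: -0.0
```

Emit:
jog_arm --plan '[{"x": 0,"y": 0,"z": 0.01,"wx": 0,"wy": 0,"wz": 0},{"x": 0,"y": 0,"z": 0.02,"wx": 0,"wy": 0,"wz": 0},{"x": 0,"y": 0,"z": 0.02,"wx": 0,"wy": 0,"wz": 0}]'

```text
t: 5.9
eef_pos: [0.5325, -0.1311, 0.064]
tool_rot: [-0.001, 0.971, 0.241, 0.002]
contact_force: [-3.2, 2.5, 11.4]
gripper_width: -0.004
```

Run:
```python
from h import *
a=cams.read_camera("scene")[190:270,200:320,::-1]; print(finder.place_of("scene","tread")[:1])
cv2.imwrite("pics/p3.png",cv2.resize(a,(720,480),interpolation=cv2.INTER_CUBIC))
go([.532,-.132,.06])
print(proj("scene",world(V,[[-.1317,.0999,.082],[-.1317,.0965,.063]])))
```

```text
[{'location': [251.3, 229.9], 'confidence': 0.58}]
t 6.0 pos [ 0.5325 -0.1311  0.064 ] F [-2.4  1.6 10. ] w 0.001
shift [-0.0042  0.003   0.02  ] turn [-0.     -0.0014 -0.0014]
[[251.25387341 224.50002045]
 [252.63430075 229.13061098]]
```

View pics/p3.png

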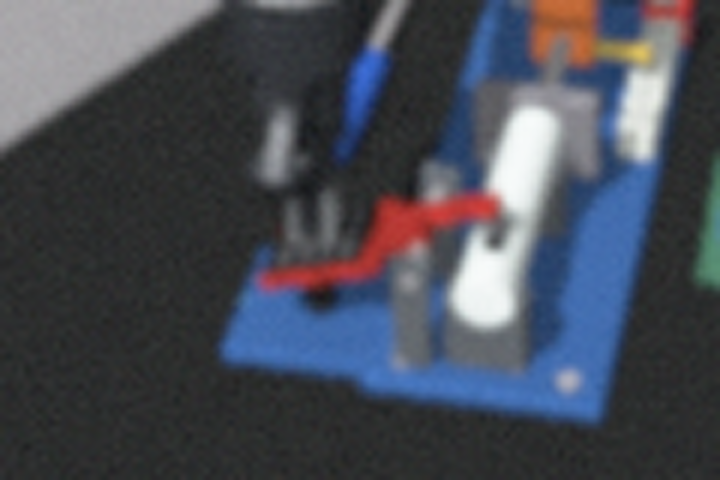

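The pedal is tilted well down (tread at crop 320,265) with 10 N on it. I'll press on until the force shows the stop.

Emit:
jog_arm --plan '[{"x": 0,"y": 0,"z": 0.015,"wx": 0,"wy": 0,"wz": 0},{"x": 0,"y": 0,"z": 0.02,"wx": 0,"wy": 0,"wz": 0},{"x": 0,"y": 0,"z": 0.02,"wx": 0,"wy": 0,"wz": 0}]'

```text
t: 6.25
eef_pos: [0.5328, -0.1311, 0.0627]
tool_rot: [-0.002, 0.971, 0.241, 0.003]
contact_force: [-10.1, 3.8, 31.6]
gripper_width: 0.001
```

Emit:
jog_arm --plan '[{"x": 0,"y": 0,"z": 0,"wx": 0,"wy": 0,"wz": 0},{"x": 0,"y": 0,"z": -0.1,"wx": 0,"wy": 0,"wz": 0},{"x": 0,"y": 0,"z": -0.3,"wx": 0,"wy": 0,"wz": 0},{"x": 0,"y": 0,"z": -0.6,"wx": 0,"wy": 0,"wz": 0},{"x": 0,"y": 0,"z": -0.8,"wx": 0,"wy": 0,"wz": 0},{"x": 0,"y": 0,"z": -0.8,"wx": 0,"wy": 0,"wz": 0},{"x": 0,"y": 0,"z": -0.8,"wx": 0,"wy": 0,"wz": 0}]'

```text
t: 6.83
eef_pos: [0.5348, -0.1328, 0.2274]
tool_rot: [-0.001, 0.971, 0.24, 0.007]
contact_force: [0.5, -0.2, -0.1]
gripper_width: -0.005
```

Run:
```python
from h import *
cams.read_camera("scene"); print(finder.place_of("scene","tread")[:1])
cams.read_camera("top"); print(finder.place_of("top","tread")[:1],proj("top",world(V,[[-.1317,.0999,.082],[-.1317,.0965,.063]])))
go(world(V,[.07,0,.19])[0],V[2]-np.pi)
```

```text
[{'location': [251.3, 225.5], 'confidence': 0.89}]
[{'location': [316.6, 223.9], 'confidence': 0.84}] [[318.26081324 222.87589109]
 [317.02937173 222.15951167]]
t 7.03 pos [ 0.5312 -0.1313  0.2213] F [1.2 0.5 0.5] w 0.002
shift [ 0.4947 -1.0048  0.1623] turn [-0.0011 -0.0015 -0.0015]
```

Run:
```python
from h import *
a=cams.read_camera("scene")[190:270,200:320,::-1]
b=cv2.imread("pics/scene0.png")[190:270,200:320]
cv2.imwrite("pics/p4.png",cv2.resize(np.hstack([b,a]),(800,266),interpolation=cv2.INTER_CUBIC))
```

```text
(no output)
```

View pics/p4.png

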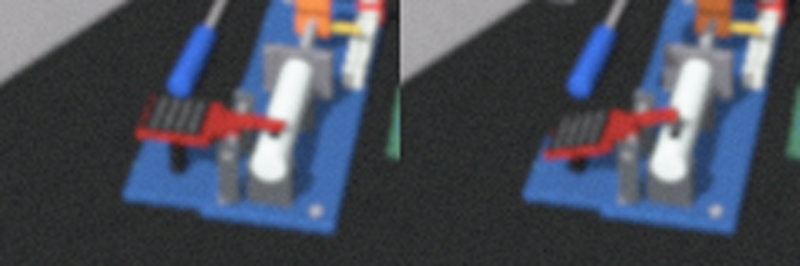

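Emit:
jog_arm --plan '[{"x": 0.49,"y": -0.99,"z": 0.1,"wx": 0,"wy": 0,"wz": 0},{"x": 0.49,"y": -0.99,"z": 0.1,"wx": 0,"wy": 0,"wz": 0},{"x": 0.49,"y": -0.99,"z": 0.1,"wx": 0,"wy": 0,"wz": 0},{"x": 0.49,"y": -0.99,"z": 0.1,"wx": 0,"wy": 0,"wz": 0},{"x": 0.49,"y": -0.99,"z": 0.1,"wx": 0,"wy": 0,"wz": 0},{"x": 0.49,"y": -0.99,"z": 0.16,"wx": 0,"wy": 0,"wz": 0},{"x": 0.49,"y": -0.99,"z": 0.16,"wx": 0,"wy": 0,"wz": 0},{"x": 0.49,"y": -0.99,"z": 0.16,"wx": 0,"wy": 0,"wz": 0}]' --hand 1

```text
t: 7.75
eef_pos: [0.524, 0.0899, 0.1885]
tool_rot: [-0.002, 0.97, 0.242, -0.0]
contact_force: [0.4, -1.3, -1.0]
gripper_width: 0.999
```

```bash
python3 look.py w2; python3 -c "
from h import *
go(world(V,[.07,0,.086])[0],V[2]-np.pi)"
```

```text
[0.52399692 0.08991834 0.18846969]
holder [([361.4, 182.7], 0.58)] pred [[359.3, 185.8]]
handle [([278.6, 204.5], 0.85)] pred [[281.7, 201.6]]
handle_grip [([283.2, 219.7], 0.7)] pred [[281.1, 217.2]]
pointer [([280.4, 131.9], 0.96), ([377.3, 20.8], 0.63)] pred [[281.5, 132.6]]
marker_mid [([191.5, 131.3], 0.65), ([377.5, 20.8], 0.52)] pred [[192.9, 132.1]]
tread [([526.7, 314.4], 0.97)] pred [[538.3, 329.6]]
t 8.1 pos [0.5255 0.0884 0.1905] F [-0.6 -0.3 -0.1] w 0.996
shift [ 0.0045 -0.0191  0.5227] turn [-0.001  -0.0014 -0.0022]
```

View pics/w2.png

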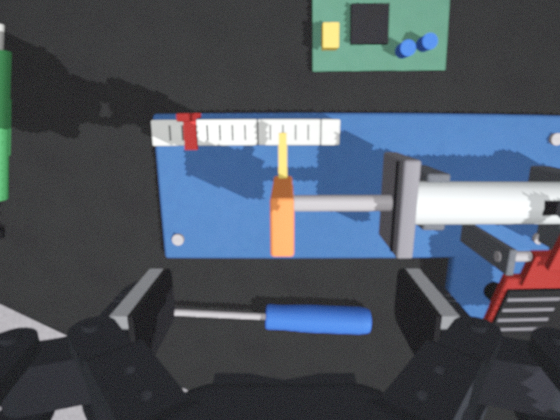

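The pose agrees: plate at (283,217), pointer tip (282,133), marker (190,132). Going down onto the plate.

Emit:
jog_arm --plan '[{"x": 0.005,"y": -0.015,"z": 0.15,"wx": 0,"wy": 0,"wz": 0},{"x": 0.005,"y": -0.015,"z": 0.3,"wx": 0,"wy": 0,"wz": 0},{"x": 0.005,"y": -0.015,"z": 0.42,"wx": 0,"wy": 0,"wz": 0},{"x": 0.005,"y": -0.015,"z": 0.52,"wx": 0,"wy": 0,"wz": 0},{"x": 0.005,"y": -0.015,"z": 0.52,"wx": 0,"wy": 0,"wz": 0},{"x": 0.005,"y": -0.015,"z": 0.52,"wx": 0,"wy": 0,"wz": 0}]'

```text
t: 8.6
eef_pos: [0.5249, 0.0913, 0.0863]
tool_rot: [-0.002, 0.971, 0.239, 0.001]
contact_force: [-0.2, -0.8, 0.2]
gripper_width: 0.998
```

Emit:
jog_arm --plan '[{"x": 0,"y": 0,"z": 0,"wx": 0,"wy": 0,"wz": 0},{"x": 0,"y": 0,"z": 0,"wx": 0,"wy": 0,"wz": 0},{"x": 0,"y": 0,"z": 0,"wx": 0,"wy": 0,"wz": 0},{"x": 0,"y": 0,"z": 0,"wx": 0,"wy": 0,"wz": 0},{"x": 0,"y": 0,"z": 0,"wx": 0,"wy": 0,"wz": 0},{"x": 0,"y": 0,"z": 0,"wx": 0,"wy": 0,"wz": 0},{"x": 0,"y": 0,"z": 0,"wx": 0,"wy": 0,"wz": 0},{"x": 0,"y": 0,"z": 0,"wx": 0,"wy": 0,"wz": 0}]' --hand -1 --grip_force 60

```text
t: 9.27
eef_pos: [0.5246, 0.0925, 0.0869]
tool_rot: [-0.003, 0.971, 0.24, 0.001]
contact_force: [-4.8, 4.1, 8.0]
gripper_width: 0.151
```

```bash
python3 look.py w3; python3 -c "
from h import *
go(world(V,[.07+.072,0,.086])[0],V[2]-np.pi)
print(finder.place_of('wrist','marker_mid'))"
```

```text
[0.52459723 0.09251226 0.08691585]
holder [([394.7, 218.9], 0.8), ([283.6, 254.3], 0.72)] pred [[392.6, 218.3]]
handle [([282.9, 256.9], 0.82)] pred [[284.1, 253.6]]
handle_grip [([282.7, 299.0], 0.82), ([282.3, 145.8], 0.57)] pred [[283.6, 295.3]]
pointer [([281.0, 149.6], 0.81)] pred [[283.6, 147.3]]
marker_mid [([147.3, 147.3], 0.63)] pred [[151.0, 145.9]]
tread [([285.8, 149.0], 0.47)] pred [[654.4, 431.7]]
t 9.62 pos [0.5246 0.0926 0.0869] F [-4.6  2.5  8.1] w 0.157
shift [-0.0011 -0.3603  0.0065] turn [-0.0016 -0.0009 -0.0019]
[{'location': [147.3, 147.3], 'confidence': 0.63}]
```

View pics/w3.png

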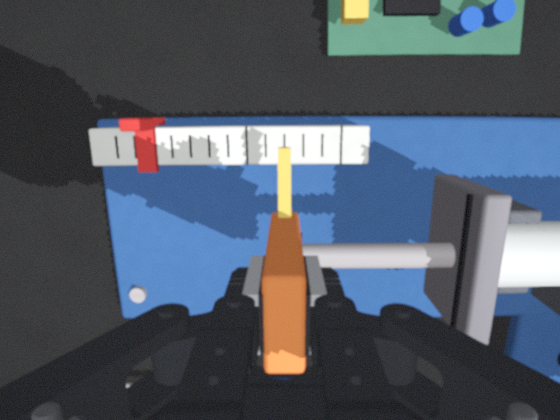

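Emit:
jog_arm --plan '[{"x": 0,"y": -0.03,"z": 0,"wx": 0,"wy": 0,"wz": 0},{"x": 0,"y": -0.07,"z": 0,"wx": 0,"wy": 0,"wz": 0},{"x": 0,"y": -0.12,"z": 0,"wx": 0,"wy": 0,"wz": 0},{"x": 0,"y": -0.17,"z": 0,"wx": 0,"wy": 0,"wz": 0},{"x": 0,"y": -0.22,"z": 0,"wx": 0,"wy": 0,"wz": 0},{"x": 0,"y": -0.27,"z": 0,"wx": 0,"wy": 0,"wz": 0},{"x": 0,"y": -0.31,"z": 0,"wx": 0,"wy": 0,"wz": 0},{"x": 0,"y": -0.34,"z": 0,"wx": 0,"wy": 0,"wz": 0},{"x": 0,"y": -0.36,"z": 0,"wx": 0,"wy": 0,"wz": 0},{"x": 0,"y": -0.36,"z": 0,"wx": 0,"wy": 0,"wz": 0},{"x": 0,"y": -0.36,"z": 0,"wx": 0,"wy": 0,"wz": 0}]' --grip_force 80

```text
t: 10.58
eef_pos: [0.4921, 0.1532, 0.0871]
tool_rot: [-0.0, 0.971, 0.24, 0.002]
contact_force: [6.8, -9.6, -7.6]
gripper_width: 0.155
```

```bash
python3 look.py w4; python3 -c "
from h import *
go(world(V,[.07+.0727,0,.087])[0],V[2]-np.pi)
im=cv2.imread('pics/w4.png');cv2.imwrite('pics/w4c.png',cv2.resize(im[90:290,180:380],None,fx=3,fy=3,interpolation=cv2.INTER_CUBIC))"
```

```text
[0.49214545 0.15315099 0.08706276]
holder [([495.6, 216.3], 0.58)] pred [[494.8, 217.2]]
handle [([282.8, 254.8], 0.94)] pred [[424.4, 252.2]]
handle_grip [([284.3, 297.3], 0.63)] pred [[465.0, 292.6]]
pointer [([278.2, 150.1], 0.73)] pred [[424.4, 146.7]]
marker_mid [([277.1, 146.0], 0.79)] pred [[280.7, 144.7]]
tread [] pred [[750.4, 416.7]]
t 10.93 pos [0.4923 0.1529 0.0871] F [ 6.7 -8.6 -7.7] w 0.158
shift [ 0.0011 -0.0217  0.0003] turn [ 0.     -0.0011 -0.0025]
```

View pics/w4c.png

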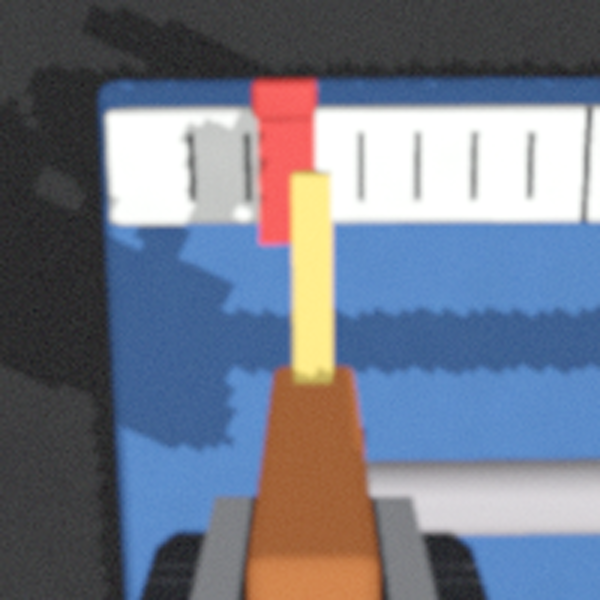

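```bash
cat > off.py <<'E'
from h import *
import sys
n=sys.argv[1]; k=np.load(f"pics/{n}.npy",allow_pickle=True).item(); im=cv2.imread(f"pics/{n}.png")
hsv=cv2.cvtColor(im,cv2.COLOR_BGR2HSV); H,S=hsv[...,0],hsv[...,1]
Y=(H>20)&(H<35)&(S>80); Rm=((H<8)|(H>172))&(S>130)
roi=np.zeros_like(Y); roi[90:215,100:420]=1; Y&=roi
rows=np.where(Y.sum(1)>6)[0]; r0=rows[0]
def mid(M,a,b,sel=slice(0,560)):
    return np.mean([np.mean(np.where(M[r])[0][[0,-1]]) for r in range(a,b)])
uy=(mid(Y,r0+1,r0+8),r0+0.5)
um=(mid(Rm&(np.abs(np.arange(560)-uy[0])<150),r0-14,r0-4),r0-9)
def back(u,z):
    K=np.array([[k["fx"],0,k["cx"]],[0,k["fy"],k["cy"]],[0,0,1]]); E=np.array(k["extrinsics"])
    d=E[:3,:3].T@np.r_[cv2.undistortPoints(np.float64([[u]]),K,np.float64(k["distortion"]))[0,0],1]; c=-E[:3,:3].T@E[:3,3]
    w=c+d*(z-c[2])/d[2]-np.r_[V[:2],0]; C,s_=np.cos(V[2]),np.sin(V[2]); return np.array([C*w[0]+s_*w[1],-s_*w[0]+C*w[1]])
p,m=back((uy[0],uy[1]),.055),back(um,.0345)
print("px",uy,um,"cx",k["cx"],"pointer",p,"marker",m,"still to pull mm",1e3*(m[0]-p[0]),"shift y",-(m[0]-p[0])/.2)
E
python3 off.py w4; python3 off.py w3 2>&1|tail -1
```

```text
px (np.float64(283.0), np.float64(148.5)) (np.float64(275.0), np.int64(139)) cx 284.0989945387765 pointer [ 0.13875183 -0.04982939] marker [ 0.14294147 -0.05297084] still to pull mm 4.189641591297893 shift y -0.020948207956489467
px (np.float64(284.0), np.float64(148.5)) (np.float64(144.5), np.int64(139)) cx 284.0989945387765 pointer [ 0.06976412 -0.04984535] marker [ 0.1431336 -0.0536553] still to pull mm 73.36947740378929 shift y -0.3668473870189465
```

Emit:
jog_arm --plan '[{"x": 0,"y": -0.01,"z": 0,"wx": 0,"wy": 0,"wz": 0},{"x": 0,"y": -0.02,"z": 0,"wx": 0,"wy": 0,"wz": 0},{"x": 0,"y": -0.03,"z": 0,"wx": 0,"wy": 0,"wz": 0},{"x": 0,"y": -0.03,"z": 0,"wx": 0,"wy": 0,"wz": 0},{"x": 0,"y": -0.03,"z": 0,"wx": 0,"wy": 0,"wz": 0}]'

```text
t: 11.35
eef_pos: [0.4911, 0.1552, 0.0871]
tool_rot: [0.002, 0.971, 0.239, 0.003]
contact_force: [7.8, -10.3, -6.7]
gripper_width: 0.154
```

```bash
python3 look.py w5|tail -4; python3 off.py w5
```

```text
handle_grip [([285.2, 300.2], 0.7)] pred [[470.7, 291.7]]
pointer [([282.4, 150.0], 0.55)] pred [[428.2, 146.5]]
marker_mid [([279.9, 145.5], 0.82)] pred [[284.4, 144.8]]
tread [] pred [[751.9, 414.1]]
px (np.float64(282.35714285714283), np.float64(148.5)) (np.float64(278.55), np.int64(139)) cx 284.0989945387765 pointer [ 0.14108526 -0.04988492] marker [ 0.14301854 -0.05304162] still to pull mm 1.9332726333509131 shift y -0.009666363166754566
```

Emit:
jog_arm --plan '[{"x": 0,"y": -0.015,"z": 0,"wx": 0,"wy": 0,"wz": 0},{"x": 0,"y": -0.022,"z": 0,"wx": 0,"wy": 0,"wz": 0},{"x": 0,"y": -0.029,"z": 0,"wx": 0,"wy": 0,"wz": 0},{"x": 0,"y": -0.029,"z": 0,"wx": 0,"wy": 0,"wz": 0},{"x": 0,"y": -0.029,"z": 0,"wx": 0,"wy": 0,"wz": 0},{"x": 0,"y": -0.029,"z": 0,"wx": 0,"wy": 0,"wz": 0}]'

```text
t: 12.2
eef_pos: [0.4899, 0.1574, 0.0871]
tool_rot: [0.004, 0.971, 0.238, 0.004]
contact_force: [7.7, -9.9, -5.1]
gripper_width: 0.155
```

```bash
python3 look.py w6|tail -3; python3 off.py w6;python3 -c "
from h import *
im=cv2.imread('pics/w6.png');cv2.imwrite('pics/w6c.png',cv2.resize(im[90:290,180:380],None,fx=3,fy=3,interpolation=cv2.INTER_CUBIC))"
```

```text
pointer [([280.1, 147.5], 0.56)] pred [[432.3, 146.3]]
marker_mid [([284.8, 145.6], 0.97)] pred [[288.5, 144.9]]
tread [] pred [[753.6, 411.7]]
px (np.float64(282.5), np.float64(148.5)) (np.float64(283.0), np.int64(139)) cx 284.0989945387765 pointer [ 0.14325019 -0.04993366] marker [ 0.14283612 -0.0530922 ] still to pull mm -0.41407319385311503 shift y 0.002070365969265575
```

View pics/w6c.png

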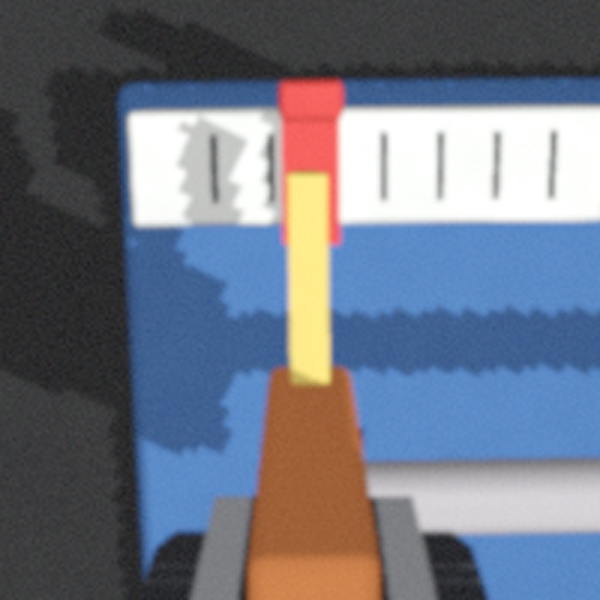

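The yellow pointer (crop 309) stands in the middle of the red marker (crop 312), within about 0.5 mm. Next I check it is steady and that the rest of the scene is unchanged.

```bash
sleep 0; for i in 7 8; do python3 look.py w$i >/dev/null; python3 off.py w$i; done
python3 - <<'E'
from h import *
a=cams.read_camera("scene")[120:320,120:380,::-1]; cv2.imwrite("pics/s9.png",cv2.resize(a,(780,600),interpolation=cv2.INTER_CUBIC))
for t in ["board","screwdriver","pump","tray","meter","flux","spool","tread"]: print(t,[np.round(x["location"],1).tolist() for x in finder.place_of("scene",t)[:1]])
o=monitor.get_obs();print(o["t"],np.abs(o["joint_vel"]).max(),o["contact_force"],o["eef_pos"])
E
```

```text
px (np.float64(282.5), np.float64(148.5)) (np.float64(283.0), np.int64(139)) cx 284.0989945387765 pointer [ 0.1432322  -0.04993365] marker [ 0.14281815 -0.05309219] still to pull mm -0.414055105645017 shift y 0.002070275528225085
px (np.float64(282.42857142857144), np.float64(148.5)) (np.float64(282.9), np.int64(139)) cx 284.0989945387765 pointer [ 0.14326465 -0.04993398] marker [ 0.14286916 -0.05309272] still to pull mm -0.3954928215728626 shift y 0.001977464107864313
board [[326.0, 226.2]]
screwdriver [[262.1, 202.5]]
pump [[252.3, 228.7]]
tray [[166.6, 266.6]]
meter [[197.0, 320.6]]
flux [[148.4, 298.8]]
spool [[324.4, 152.7]]
tread [[249.9, 227.6]]
13.7 0.0010285823841339756 [ 7.91972488 -9.27059245 -5.77560225] [0.48996408 0.15736307 0.08709038]
```

View pics/s9.png

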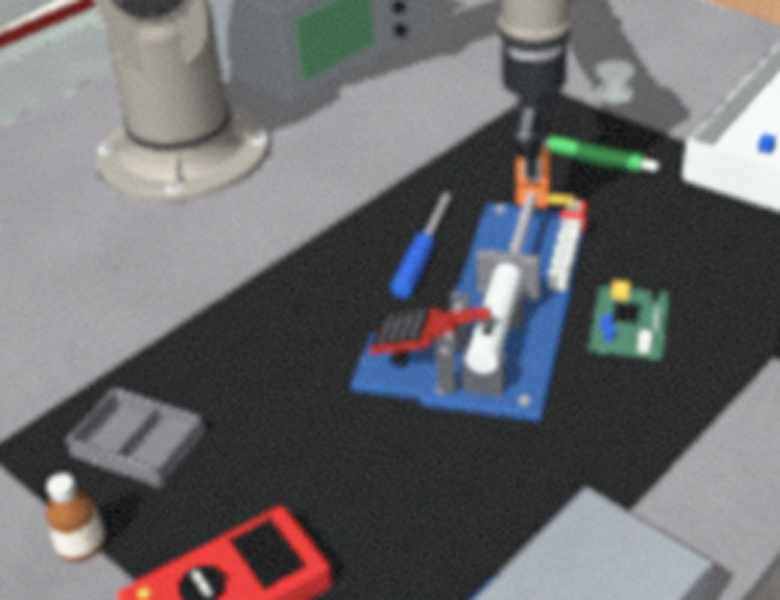

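The picture shows the pedal down (400,330), the plate held pulled out (533,185), the pointer at the red marker (575,205), and the bystanders where they were. Handing in.

```bash
python3 -c "
from station import bot
print(bot.hand_in())"
```

```text
the job is handed in; nothing more can be done
None
```

I pressed the lock pedal to its stop, then pulled the rod out about 73 mm by the orange plate. I handed the job in at about 13.7 s, still holding it there with 80 N of grip.

- **Pedal:** the force rose to about 32 N at the stop. The later pictures show it staying down after I let go.
- **Pointer:** the last wrist pictures put it about 0.4 mm past the marker's middle (marker 10 mm long). It was the same in repeated looks, and the joint speeds were about 0.
- **Marker:** it stayed where it was set, measured at 143 mm along the holder before and after the pull.
- **Bystanders:** in the last scene picture they look unmoved.

Two checks disagreed:
- **Tread position:** after I let go of the pedal, the network put the tread's point in the scene picture near the "up" position. The pictures clearly show the pedal down and the rod slid freely, so I disregarded it.
- **Solder-sucker:** the last network look put it on the pedal, which is a false detection. In the picture it lies in its old place.

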